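# Sweep the stray nuts into the catch frame

## Robot

A 6-joint arm with a two-finger parallel gripper is mounted at the origin on a cart in front of the work surface, level with it; the furniture and walls round the work are solid. World frame = base frame: x ahead of the robot, y to its left, z up, the work surface at z = 0. Lengths are in m, angles in degrees, forces in N, time in s.
With the tool pointing down it reaches from about 0.4 to 0.825 m from the base axis. Payload 7 kg.
Tool frame: the origin (TCP) lies at the centre of the arm's flange, where the gripper is bolted on; the fingertips stand 178 mm ahead of it and the grasp point (between the pads) lies 159 mm ahead of it; x points along the fingers, y is the direction in which the jaws open and shut, and the axes are right-handed (so a half turn about x gives the same grasp; the last joint's range is limited). The gripper opens to 88 mm and grips with 3 to 60 N. Pads are 19 mm wide; open, the fingers measure 130 mm over their backs; the gripper's body (78 mm by 193 mm) begins 47 mm behind the grasp point.
Start: joints at [-52.477, 20.546, 0.682, 0, -70.136, -16.507], TCP at [0.242, -0.63, 0.405] pointing down, gripper open.
Joint ranges: [-176.03, 176.03], [-82.01, 121.73], [-58.28, 71.71], [-173.87, 95.51], [-174.79, -0.11], [-173.66, 173.66]. Speed limits (degrees/s): [136.94, 136.94, 172.46, 180, 180, 180].

## Interface

Orientations are given as [roll, pitch, yaw] about the fixed x, y, z axes, in that order (R = Rz(yaw) Ry(pitch) Rx(roll)).
In Python, from plant import ctrl gives the robot as it stands. The module is installed in compiled form; this text tells all that it offers.
- The arm moves only by the shell command python3 -m inch 'ROWS'. ROWS is JSON, one flat list of numbers, 7 for each row, row after row: the shift along the tool's x, y, z in m, then the turn, a rotation vector about the tool's x, y, z in degrees, then the finger opening in m, from 0 to 0.0876. In form: [dx, dy, dz, rx, ry, rz, hand, dx, dy, dz, rx, ry, rz, hand, ...]. A call has 1 to 20 rows; each row shifts and turns the pose as measured when the row begins, along the tool's axes as they then stand; what a row does not reach is not made up. A row lasts 1/8 s, in which the tool goes at most 62.5 mm and 10.7 degrees, less where a joint would pass 70% of its speed; a pose out of reach is approached as far as the arm can. A call with a gripper value outside its range is refused whole. The fingers move at their own pace and stop on an object; the grip force is fixed at half the most. Time passes only in rows, so rows that do not move let the fingers close. It gives the time, the measured TCP pose, the force and the opening at its end, in the units of the state.
- ctrl.get_obs(): the state, without advancing time (a new reading comes with each control period).
- ctrl.snapshot(name): name is "side" or "top" or "wrist"; returns a dict with "color" (384x512x3 uint8, red, green, blue), "depth" (384x512 float32, m along the optical axis (not along the pixel's ray), 0 where there is no reading), "K" (3x3 intrinsics, pixels), "position" and "attitude" of the camera in the world; the wrist camera has in their place "hand_eye" (4x4, takes a point from camera to tool coordinates, whose origin is the TCP and whose axes are the tool frame's). Camera axes: x right, y up, looking along -z (the intrinsics and any distortion apply to the point x, -y, -z); pixel columns grow to the right and rows downward; lengths in m; the calibration is good to about 2 mm. A picture is of the moment at which its call begins: read the wrist's pose just before it.
- ctrl.close_job(): hands the job in, once; it reports no verdict.
The state is a dict: "clock": time; "joint_pos": joint angles; "qvel": joint speeds; "tau": joint torques, N m; "tool_pos": TCP position; "orientation": TCP orientation; "force": force on the tool from outside, world axes, zero at the start; "moment": the same for the moment, N m; "opening": finger opening in m.
Only numpy, scipy, OpenCV 4.12 (cv2) and the standard library are available. Lean on these libraries where they do the work, as an engineer would, in place of code of your own. Each camera call takes 0.05 s, during which the arm holds its last target.

## Task

Three loose hex nuts lie scattered on the work table. With your fingertips, sweep all three along the table top through the open mouth of the green catch frame, until each lies wholly inside it, flat on the table. Do not pick any nut up, leave everything else where it is, and finish with the hand clear.

Things in the scene. Friction and masses are not known exactly. Their poses are not given: they have to be found in the camera images.
- zinc_nut_1_center (a point): centre of one larger bright zinc-grey hex nut, lying flat, 24 x 27 mm across and 12 mm high (this point is 6 mm above its underside); loose, 20 to 45 g, slides on the table when pushed
- brass_nut_center (a point): centre of the smaller yellowish brass-coloured hex nut, lying flat, 19 x 22 mm across and 10 mm high (this point is 5 mm above its underside); loose, 20 to 45 g, slides on the table when pushed
- zinc_nut_2_center (a point): centre of the other larger bright zinc-grey hex nut, lying flat, 24 x 27 mm across and 12 mm high (this point is 6 mm above its underside); loose, 20 to 45 g, slides on the table when pushed
- catch_frame: green U-shaped frame fixed to the table, its white floor flush with the table (no sill). Origin: floor centre at table height, z up. Inside 150 mm wide (y +-75 mm), 70 mm deep (x = -35 mm at the open mouth to +35 mm at the back wall); the mouth looks along its own -x, so parts enter towards +x. Walls 3 mm thick, 30 mm high; a foot 16 mm wide and 3 mm high outside each side wall
- wrench: small combination wrench lying flat near the table's front edge, left of the middle, 159 mm along its own x, 28 x 6 mm, origin at the centre of its underside; loose, leave it alone
- short_bolt: small zinc-grey bolt lying behind the nuts, 65 mm along its own y, 14 x 16 mm, origin at its centre on the underside; loose, leave it alone
- tape_roll: roll of masking tape lying flat at the left front of the table, 110 mm across, 24 mm high, origin at the centre of its underside; loose, leave it alone
- oil_can: green oil can with a thin spout, upright at the rear of the table, 70 mm across, 160 mm tall, origin at the centre of its foot; it cannot be moved
- water_bottle: clear plastic bottle, upright at the left rear of the table, about 65 mm across and 190 mm tall, origin at the centre of its foot; it cannot be moved
- stack_bin_3: lowest of three brown storage bins hung on the wall over the left rear of the table: a solid obstacle for hand and wrist. They fill the space from 0.26 m above the table upwards, from 0.48 m ahead of the robot to the wall, and from 0.13 to 0.41 m to its left; fixed, origin at the middle of its underside
- wall_shelf_edge (a point): point on the lower front edge of the black wall shelf over the right rear of the table, fixed: a solid obstacle for hand and wrist. Underside 0.24 m above the table, front edge 0.64 m ahead of the robot, from 0.15 m right of the middle outwards
- shelf_driver_3: blue-handled screwdriver lying slantwise near the middle of the table, fast to it (it cannot be moved); 160 mm along its own x, origin under its middle: handle 28 mm thick from x = 7 to 85 mm, blade 6 mm thick and 14 mm up, from x = -75 mm

How it is judged:
By the outcome, as a careful person would: the job done as asked, in the order asked, and still so for the second after the job is handed in, with the robot touching nothing.
It also fails if it takes over 72 s, if anything falls off the work surface, if the arm or the gripper's body presses on something with over 40 N, if the wrist force passes 120 N, or if a joint passes its speed limit or range.

## Working session

There is one attempt and no reset: what is moved stays moved. The work goes in short steps, Python scripts to look and compute and a shell command to move; the robot and the scene stay as the last step left them, time stands still between calls to the robot, and variables do not carry over. Pictures are saved under pics/ and viewed, and the job is handed in when it is done.

```bash
mkdir -p pics; python3 - <<'E'
from plant import ctrl
import cv2,numpy as np
o=ctrl.get_obs(); print({k:np.round(v,3).tolist() for k,v in o.items()})
for n in ["top","side"]:
    s=ctrl.snapshot(n); print(n,s["K"],s["position"],s["attitude"],s.keys())
    cv2.imwrite(f"pics/{n}0.png",cv2.resize(s["color"][:,:,::-1],(800,600)))
    np.savez(f"{n}0.npz",**s)
E
```

```text
{'clock': 0.0, 'joint_pos': [-52.478, 20.592, 0.633, -0.02, -70.133, -16.506], 'qvel': [-0.085, -0.042, -0.053, -0.143, -0.028, 0.078], 'tau': [-0.0, -58.272, 29.307, 6.997, 0.007, -0.0], 'tool_pos': [0.242, -0.63, 0.404], 'orientation': [95.067, 89.906, 116.077], 'force': [-0.336, -0.62, 0.357], 'moment': [-0.01, -0.044, 0.025], 'opening': 0.088}
top [[464.44843553   0.         250.30238074]
 [  0.         464.44843553 186.63849815]
 [  0.           0.           1.        ]] [0.21617459 0.02389065 1.52750007] [ 12.41414753  -0.28303237 -95.8043332 ] dict_keys(['color', 'depth', 'K', 'position', 'attitude'])
side [[396.03151075   0.         258.79455363]
 [  0.         396.03151075 190.65032339]
 [  0.           0.           1.        ]] [0.16343528 0.76718278 1.06157268] [  44.08614234    1.07603986 -155.19010006] dict_keys(['color', 'depth', 'K', 'position', 'attitude'])
```

View pics/top0.png

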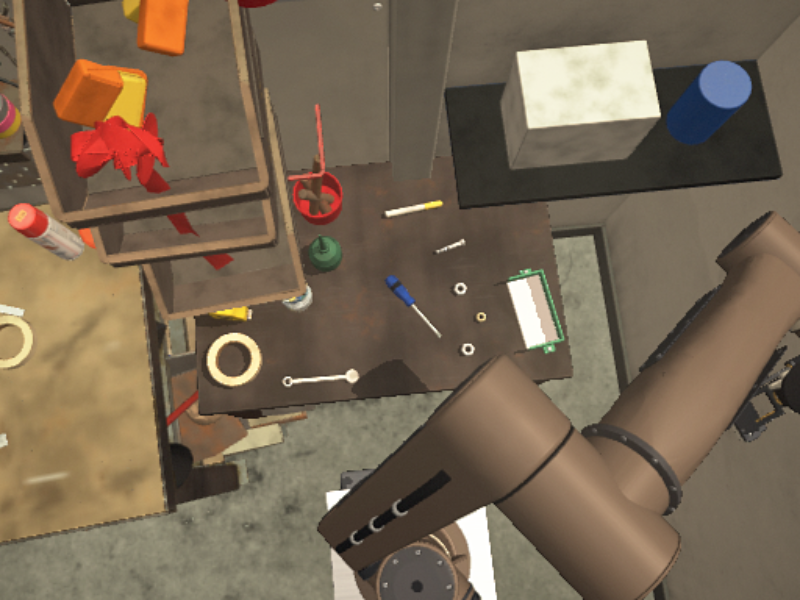

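View pics/side0.png

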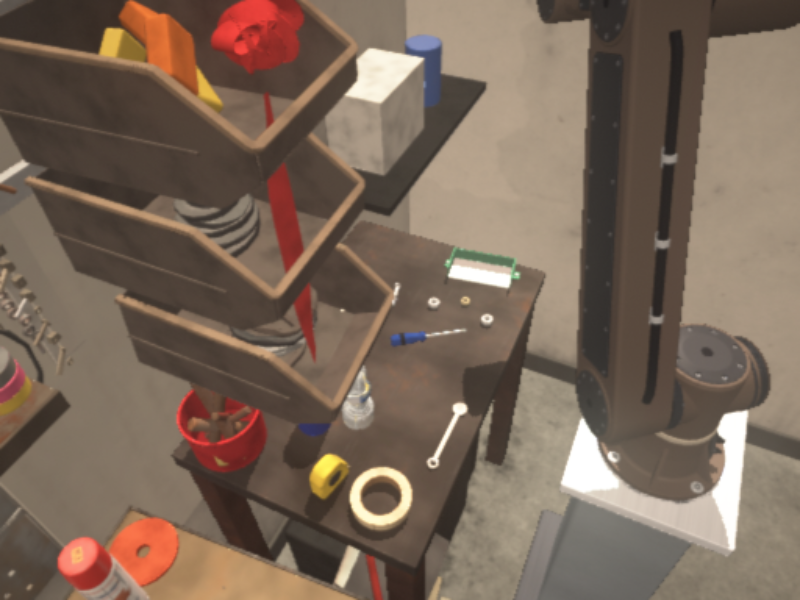

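The top view shows the zinc nuts at (460,289) and (468,349), the brass nut at (481,317), and the frame around (535,310) with its mouth facing left (+y). Next I'll locate them.

```bash
cat > h.py <<'E'
import numpy as np,cv2
from scipy.spatial.transform import Rotation as R
def ray(s,u,v,z):
    K=s["K"];Rc=R.from_euler('xyz',s["attitude"],degrees=True).as_matrix()
    d=Rc@np.array([(u-K[0,2])/K[0,0],-(v-K[1,2])/K[1,1],-1.]);p=np.array(s["position"])
    return p+d*(z-p[2])/d[2]
def proj(s,P):
    K=s["K"];Rc=R.from_euler('xyz',s["attitude"],degrees=True).as_matrix()
    c=Rc.T@(np.array(P)-s["position"]);return K[0,0]*c[0]/-c[2]+K[0,2],K[1,1]*-c[1]/-c[2]+K[1,2]
E
python3 - <<'E'
from h import *
for n,box in [("top",(270,160,375,235)),("side",(255,150,345,225))]:
    s=dict(np.load(f"{n}0.npz")); c=s["color"]; x0,y0,x1,y1=box
    cv2.imwrite(f"pics/{n}0c.png",cv2.resize(c[y0:y1,x0:x1,::-1],None,fx=7,fy=7,interpolation=cv2.INTER_CUBIC))
    m=np.zeros(c.shape[:2],np.uint8);g=c.max(2);m[y0:y1,x0:x1]=(g>110)[y0:y1,x0:x1]
    k,l,st,ce=cv2.connectedComponentsWithStats(m)
    for i in range(1,k):
        if st[i,4]>8:
            b=c[l==i].mean(0); print(n,st[i],ce[i].round(1),b.round(),ray(s,*ce[i],0.008).round(4),'z0',ray(s,*ce[i],0).round(4))
    hsv=cv2.cvtColor(c,cv2.COLOR_RGB2HSV)
    gm=cv2.inRange(hsv,(60,90,40),(90,255,255));mm=np.zeros_like(gm);mm[y0:y1,x0:x1]=gm[y0:y1,x0:x1]
    ys,xs=np.nonzero(mm);print(n,'green',cv2.minAreaRect(np.c_[xs,ys].astype(np.float32)))
E
```

```text
top [ 354  160   21   75 1086] [366.8 191.7] [144. 140. 116.] [ 0.4921 -0.4036  0.008 ] z0 [ 0.4935 -0.4058  0.    ]
top [ 324  172   37   55 1182] [341.6 198.6] [211. 213. 193.] [ 0.4769 -0.3162  0.008 ] z0 [ 0.4783 -0.318   0.    ]
top [290 181   9   8  48] [294.2 184.4] [204. 193. 176.] [ 0.5411 -0.1649  0.008 ] z0 [ 0.5428 -0.1659  0.    ]
top [270 201  13  16  42] [275.7 208.5] [200. 194. 173.] [ 0.4659 -0.0938  0.008 ] z0 [ 0.4672 -0.0944  0.    ]
top [305 200   6   6  28] [307.5 202.5] [204. 182. 128.] [ 0.4754 -0.2013  0.008 ] z0 [ 0.4767 -0.2025  0.    ]
top [295 219   9   9  49] [299.  223.2] [207. 196. 177.] [ 0.4093 -0.1647  0.008 ] z0 [ 0.4103 -0.1657  0.    ]
top [314 227  17   8  77] [322.2 231.8] [133. 108.  86.] [ 0.3737 -0.2368  0.008 ] z0 [ 0.3746 -0.2382  0.    ]
top [328 226   8   9  36] [332.2 228.9] [115.  94.  76.] [ 0.3797 -0.2708  0.008 ] z0 [ 0.3806 -0.2723  0.    ]
top green ((344.2533264160156, 198.2431640625), (54.40282440185547, 21.490083694458008), 71.17529296875)
side [ 255  150   90   75 5501] [302.  185.1] [143. 129. 113.] [ 0.4736 -0.2423  0.008 ] z0 [ 0.476  -0.2499  0.    ]
side [255 181   2   7  11] [255.4 183.5] [141. 126. 114.] [ 0.6374 -0.1801  0.008 ] z0 [ 0.641  -0.1873  0.    ]
side [337 189   8  36 180] [341.6 210.8] [155. 139. 121.] [ 0.3023 -0.1789  0.008 ] z0 [ 0.3033 -0.1861  0.    ]
side green ((0.0, 0.0), (0.0, 0.0), 0.0)
```

View pics/top0c.png

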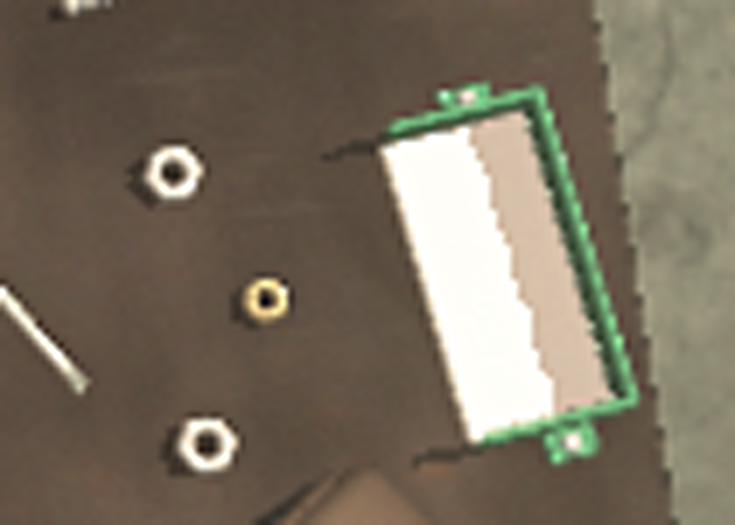

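View pics/side0c.png

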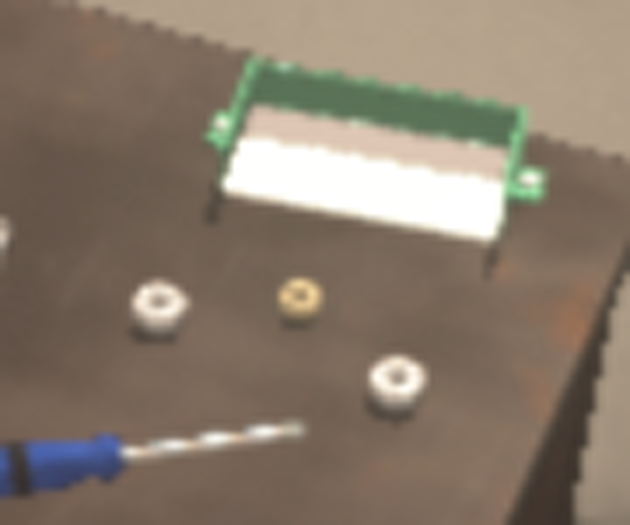

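```bash
python3 - <<'E'
from h import *
t=dict(np.load("top0.npz"));s=dict(np.load("side0.npz"))
def tp(x,y,z=0): return ray(t,270-.43+x/7,160-.43+y/7,z)
def sp(x,y,z=0): return ray(s,255-.43+x/7,150-.43+y/7,z)
for n,f,pts in [("top",tp,[(384,148),(470,440)]),("side",sp,[(222,185),(496,240)])]:
    a,b=[f(*p) for p in pts]; d=a-b; L=np.linalg.norm(d); 
    ex=np.array([d[1],-d[0]])/L; c=(a+b)[:2]/2+0.035*ex
    print(n,a.round(4),b.round(4),L,"ex",ex,np.degrees(np.arctan2(ex[1],ex[0])),c)
for p in [(545,92),(637,400)]: print("back top outer",tp(*p,0.03))
for p in [(173,172),(208,445)]: print('Z top',tp(*p,.012))
print('B',tp(267,299,.01))
for p in [(158,300),(398,377)]: print('Z side',sp(*p,.012))
print('B',sp(300,295,.01))
print('driver tip',tp(85,387,.011),sp(303,428,.011),'bolt',t and ray(t,*np.array([450,246])*.64,.007), ray(t,*np.array([466,241])*.64,.007),ray(t,*np.array([436,252])*.64,.007))
print('wrench',ray(t,352*.64,375*.64,0),ray(t,288*.64,381*.64,0),'tape',ray(t,233*.64,359*.64,.024))
print('table edge', ray(t,598*.64-0,300*.64,0),ray(t,560*.64,300*.64,0))
E
```

```text
top [ 0.5453 -0.269   0.    ] [ 0.4004 -0.2903  0.    ] 0.14639535742994572 ex [ 0.14578451 -0.98931637] -81.61728889411815 [ 0.47795288 -0.31426852]
side [ 0.5489 -0.2723  0.    ] [ 0.3976 -0.2919  0.    ] 0.152597596893071 ex [ 0.12837008 -0.99172633] -82.62458414424239 [ 0.47772313 -0.31682165]
back top outer [ 0.55824138 -0.34311656  0.03      ]
back top outer [ 0.40757826 -0.3642143   0.03      ]
Z top [ 0.54109397 -0.16461932  0.012     ]
Z top [ 0.40901056 -0.16502614  0.012     ]
B [ 0.47569455 -0.20178653  0.01      ]
Z side [ 0.54253507 -0.16639946  0.012     ]
Z side [ 0.40951791 -0.16558945  0.012     ]
B [ 0.47645309 -0.20158999  0.01      ]
driver tip [ 0.44228666 -0.11082576  0.011     ] [ 0.44163995 -0.11463038  0.011     ] bolt [ 0.63672385 -0.15526769  0.007     ] [ 0.64448399 -0.19133015  0.007     ] [ 0.62631825 -0.12339202  0.007     ]
wrench [0.37965314 0.0822781  0.        ] [0.38063899 0.21689224 0.        ] tape [0.43499759 0.32419615 0.024     ]
table edge [ 0.48698994 -0.45896742  0.        ] [ 0.49518966 -0.37747092  0.        ]
```

```bash
cat >> h.py <<'E'
C=np.array([0.478,-0.3155]);YAW=-82.1
def fw(x,y):
    a=np.radians(YAW);return C+x*np.array([np.cos(a),np.sin(a)])+y*np.array([-np.sin(a),np.cos(a)])
def wf(p):
    d=np.array(p[:2])-C;a=np.radians(YAW);return np.array([d@[np.cos(a),np.sin(a)],d@[-np.sin(a),np.cos(a)]])
def pose(o): return np.array(o["tool_pos"]),R.from_euler('xyz',o["orientation"],degrees=True)
def goal(o,xy,z,pushyaw):
    """tool x down, tool +/-z along pushyaw; gives shift in tool axes and rotvec"""
    p,r=pose(o);a=np.radians(pushyaw);out=[]
    for sg in (1,-1):
        zx=sg*np.array([np.cos(a),np.sin(a),0]);x=np.array([0,0,-1.]);y=np.cross(zx,x)
        T=R.from_matrix(np.c_[x,y,zx]);out.append((sg,(r.inv()*T).as_rotvec(degrees=True)))
    d=np.array([*xy,z])-p
    return r.inv().apply(d),out
E
python3 - <<'E'
from h import *
from plant import ctrl
o=ctrl.get_obs();p,r=pose(o);print(r.as_matrix().round(3))
w=ctrl.snapshot("wrist");print(w["hand_eye"].round(3),w["K"])
cv2.imwrite("pics/w0.png",w["color"][:,:,::-1])
for n,q in dict(Z1=(.5415,-.165),B=(.476,-.2015),Z2=(.409,-.165)).items(): print(n,wf(q))
for xy in [fw(-.15,.0136)]:
    d,o2=goal(o,xy,.25,YAW);print(xy,d.round(4),[(s,v.round(1)) for s,v in o2])
E
```

```text
[[-0.001 -0.359  0.934]
 [ 0.001  0.934  0.359]
 [-1.     0.001 -0.   ]]
[[ 0.     0.248 -0.969  0.02 ]
 [ 1.     0.     0.    -0.001]
 [ 0.    -0.969 -0.248 -0.067]
 [ 0.     0.     0.     1.   ]] [[328.77875269   0.         259.18031155]
 [  0.         328.77875269 192.75254912]
 [  0.           0.           1.        ]]
Z1 [-0.14034395  0.08358276]
B [-0.11319297  0.01368766]
Z2 [-0.15855535 -0.04765975]
[ 0.47085425 -0.16505433] [0.1543 0.3517 0.3803] [(1, array([ 1.031e+02, -1.000e-01, -1.000e-01])), (-1, array([-76.9,   0.1,  -0.1]))]
```

View pics/w0.png

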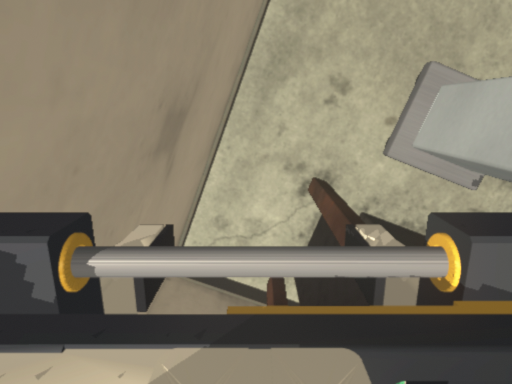

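Only the fingers and hand are in this view; nothing is near them. I'll turn the hand and close it to a 10 mm gap, which makes a two-point pusher.

```bash
python3 -m inch '[0,0,0,-9.6,0,0,0.01, 0,0,0,-9.6,0,0,0.01, 0,0,0,-9.6,0,0,0.01, 0,0,0,-9.6,0,0,0.01, 0,0,0,-9.6,0,0,0.01, 0,0,0,-9.6,0,0,0.01, 0,0,0,-9.6,0,0,0.01, 0,0,0,-9.6,0,0,0.01]'; cat > g.py <<'E'
import sys
from h import *
from plant import ctrl
x,y,z,a=map(float,sys.argv[1:5]);o=ctrl.get_obs()
print("t",round(o["clock"],2),"tip frame",wf(o["tool_pos"]).round(4),"pos",np.round(o["tool_pos"],4),"F",np.round(o["force"],1),"op",round(o["opening"],4),"q",np.round(o["joint_pos"],1))
xy=fw(x,y);d,q=goal(o,xy,z,YAW+a);print("target",xy.round(4),"shift",d.round(4),"rot",q[1][1].round(2))
E
python3 g.py -.15 .0136 .27 0
```

```text
clock: 1.15
tool_pos: [0.2418, -0.6293, 0.4005]
orientation: [16.3, 89.6, 116.6]
force: [0.2, 0.4, 0.7]
opening: 0.0136
t 1.15 tip frame [ 0.2784 -0.2771] pos [ 0.2418 -0.6293  0.4005] F [0.2 0.4 0.7] op 0.0136 q [-52.5  20.7   0.5  -0.1 -70.1  62.7]
target [ 0.4709 -0.1651] shift [ 0.1328 -0.3082  0.4152] rot [ 2.34  0.4  -0.13]
```

```bash
python3 -m inch '[0.004,-0.03,0.04,2.3,0.4,0,0.01, 0.006,-0.031,0.042,0,0,0,0.01, 0.01,-0.031,0.042,0,0,0,0.01, 0.01,-0.031,0.042,0,0,0,0.01, 0.015,-0.031,0.042,0,0,0,0.01, 0.015,-0.031,0.042,0,0,0,0.01, 0.015,-0.031,0.042,0,0,0,0.01, 0.015,-0.031,0.042,0,0,0,0.01, 0.015,-0.031,0.042,0,0,0,0.01, 0.015,-0.03,0.04,0,0,0,0.01]'; python3 g.py -.15 .0136 .27 0
```

```text
clock: 2.4
tool_pos: [0.4917, -0.1622, 0.2757]
orientation: [95.5, 89.9, -166.7]
force: [-0.2, -0.2, 0.5]
opening: 0.0099
t 2.4 tip frame [-0.1499  0.0347] pos [ 0.4917 -0.1622  0.2757] F [-0.2 -0.2  0.5] op 0.0099 q [  3.5  13.  -28.8   0.  -48.2   4.3]
target [ 0.4709 -0.1651] shift [0.0057 0.0211 0.    ] rot [-0.11 -0.01 -0.05]
```

```bash
python3 -m inch '[0.006,0.021,0,0,0,0,0.01, 0,0,0,0,0,0,0.01]'; cat > wr.py <<'E'
import sys
from h import *
from plant import ctrl
o=ctrl.get_obs();w=ctrl.snapshot("wrist");p,r=pose(o)
cv2.imwrite(f"pics/{sys.argv[1]}.png",w["color"][:,:,::-1])
def wray(u,v,z):
    K=w["K"];H=w["hand_eye"];d=np.array([(u-K[0,2])/K[0,0],-(v-K[1,2])/K[1,1],-1.])
    d=r.apply(H[:3,:3]@d);q=p+r.apply(H[:3,3]);return q+d*(z-q[2])/d[2]
for a in sys.argv[2:]:
    u,v,z=map(float,a.split(','));q=wray(u,v,z);print(a,q.round(4),wf(q).round(4))
E
python3 wr.py w1;python3 g.py -.15 .0136 .27 0
```

```text
clock: 2.65
tool_pos: [0.4718, -0.1618, 0.268]
orientation: [84.5, 89.8, -177.4]
force: [0.1, -0.1, 0.4]
opening: 0.0101
t 2.7 tip frame [-0.1528  0.016 ] pos [ 0.4729 -0.1619  0.2685] F [ 1.3 -0.2 -0.1] op 0.01 q [  3.7  12.  -31.4   0.  -46.7   4.4]
target [ 0.4709 -0.1651] shift [-0.0015  0.0025 -0.0028] rot [ 0.2  -0.01 -0.11]
```

View pics/w1.png

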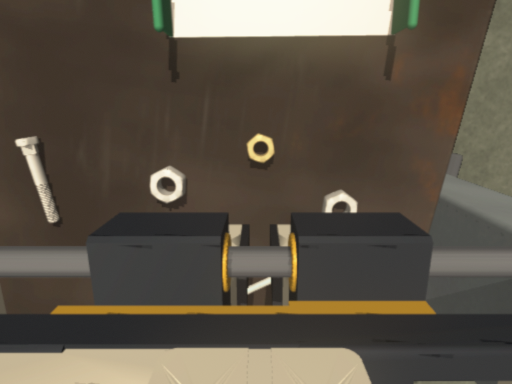

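```bash
python3 wr.py w1b 261,148,.01 168,184,.012 340,208,.012 173,37,0 391,36,0 230,226,.09 250,226,.09 271,226,.09 291,226,.09 247,292,.012
```

```text
261,148,.01 [ 0.4765 -0.2016  0.01  ] [-0.113   0.0142]
168,184,.012 [ 0.5407 -0.166   0.012 ] [-0.1394  0.0827]
340,208,.012 [ 0.4114 -0.1656  0.012 ] [-0.1576 -0.0454]
173,37,0 [ 0.5478 -0.2681  0.    ] [-0.0373  0.0757]
391,36,0 [ 0.3977 -0.2901  0.    ] [-0.0361 -0.076 ]
230,226,.09 [ 0.4885 -0.1692  0.09  ] [-0.1435  0.0305]
250,226,.09 [ 0.4784 -0.1706  0.09  ] [-0.1435  0.0203]
271,226,.09 [ 0.4677 -0.1721  0.09  ] [-0.1435  0.0096]
291,226,.09 [ 0.4576 -0.1735  0.09  ] [-0.1434 -0.0007]
247,292,.012 [ 0.4713 -0.0858  0.012 ] [-0.2284  0.025 ]
```

The wrist view agrees with the other cameras to about 2 mm: brass nut (261,148), zinc nuts (168,184) and (340,208), mouth corners (173,37) and (391,36). Now I'll lower the hand behind the brass nut.

```bash
python3 -m inch '[0.03,0.002,0,0,0,0,0.01, 0.03,0,0,0,0,0,0.01, 0.024,0,0,0,0,0,0.01, 0,0,0,0,0,0,0.01]'; python3 g.py -.008 .014 .182 0
```

```text
clock: 3.25
tool_pos: [0.4738, -0.1643, 0.1849]
orientation: [-109.1, 89.7, -11.1]
force: [0.3, 0.0, -0.6]
opening: 0.0095
t 3.25 tip frame [-0.1503  0.0166] pos [ 0.4738 -0.1643  0.1849] F [ 0.3  0.  -0.6] op 0.0095 q [  3.4  19.3 -36.1   0.1 -34.2   4.4]
target [ 0.4908 -0.3057] shift [ 0.0032  0.0027 -0.1423] rot [ 0.04 -0.1   0.29]
```

```bash
python3 -m inch '[0.002,0.0025,0,0,0,0,0.01, 0,0,-0.006,0,0,0,0.01, 0,0,-0.008,0,0,0,0.01, 0,0,-0.008,0,0,0,0.01, 0,0,-0.008,0,0,0,0.01, 0,0,-0.008,0,0,0,0.01, 0,0,-0.008,0,0,0,0.01]'; python3 g.py -.008 .014 .182 0; python3 wr.py w2
```

```text
clock: 4.12
tool_pos: [0.4796, -0.2139, 0.1866]
orientation: [-104.7, 89.3, -6.8]
force: [-0.8, -0.1, 0.4]
opening: 0.0097
t 4.12 tip frame [-0.1004  0.0156] pos [ 0.4796 -0.2139  0.1866] F [-0.8 -0.1  0.4] op 0.0097 q [ -2.6  20.8 -33.2   0.1 -35.4  10.5]
target [ 0.4908 -0.3057] shift [ 0.0048  0.0017 -0.0924] rot [ 0.04 -0.17  0.63]
```

View pics/w2.png

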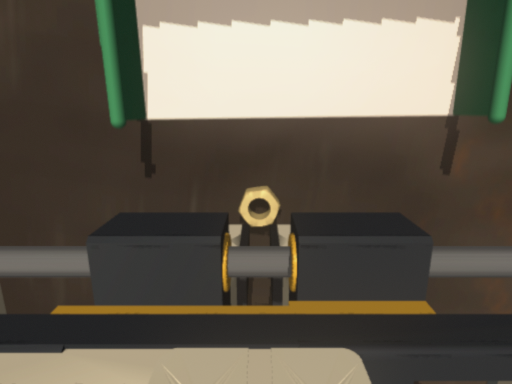

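The brass nut (260,207) is seated against both fingertips. The tool has drifted 4 mm high, so I'll correct that and continue.

```bash
python3 -m inch '[0.005,0.001,0,0,0,0.6,0.01, 0.001,0,-0.006,0,0,0,0.01, 0.0005,0,-0.008,0,0,0,0.01, 0.0005,0,-0.008,0,0,0,0.01, 0.0005,0,-0.008,0,0,0,0.01, 0.0005,0,-0.008,0,0,0,0.01]'; python3 g.py -.008 .014 .182 0
```

```text
clock: 4.92
tool_pos: [0.4845, -0.254, 0.1784]
orientation: [173.2, 89.9, -88.9]
force: [-0.7, 7.5, 11.5]
opening: 0.01
t 4.92 tip frame [-0.06    0.0149] pos [ 0.4845 -0.254   0.1784] F [-0.7  7.5 11.5] op 0.01 q [ -7.1  23.2 -30.5   0.2 -36.2  14.9]
target [ 0.4908 -0.3057] shift [-0.0035  0.001  -0.052 ] rot [ 0.07 -0.14 -0.02]
```

```bash
python3 -m inch '[-0.004,0.001,0,0,0,0,0.01, -0.0005,0,-0.006,0,0,0,0.01, 0,0,-0.008,0,0,0,0.01, 0,0,-0.008,0,0,0,0.01, 0,0,-0.008,0,0,0,0.01]'; python3 g.py -.008 .014 .182 0;  python3 wr.py w3
```

```text
clock: 5.55
tool_pos: [0.4879, -0.2864, 0.1832]
orientation: [178.4, 89.8, -83.6]
force: [0.4, 0.0, 0.7]
opening: 0.0101
t 5.55 tip frame [-0.0275  0.0138] pos [ 0.4879 -0.2864  0.1832] F [0.4 0.  0.7] op 0.0101 q [-10.5  24.1 -27.9   0.2 -38.   18.3]
target [ 0.4908 -0.3057] shift [ 0.0013 -0.0002 -0.0195] rot [ 0.07 -0.15 -0.  ]
```

View pics/w3.png

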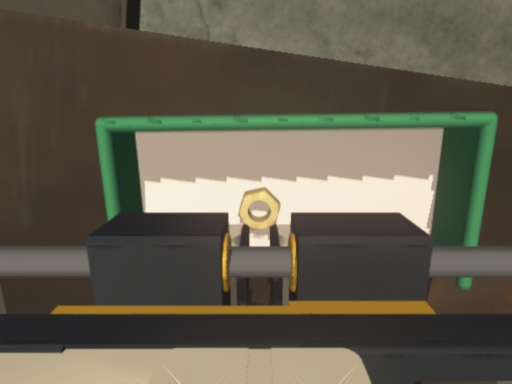

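The brass nut (259,209) is inside. I'll push it another 20 mm, then back off and lift.

```bash
python3 -m inch '[0,0,-0.007,0,0,0,0.01, 0,0,-0.007,0,0,0,0.01, 0,0,-0.007,0,0,0,0.01, 0,0,0,0,0,0,0.01, 0,0,0.02,0,0,0,0.01, 0,0,0.03,0,0,0,0.01, -0.03,0,0.03,0,0,0,0.01, -0.05,0,0.04,0,0,0,0.01, 0,0,0,0,0,0,0.01]'; python3 wr.py w4; python3 g.py -.19 .1016 .25 -20; python3 g.py -.2 -.046 .25 0
```

```text
clock: 6.72
tool_pos: [0.4728, -0.1851, 0.2627]
orientation: [130.0, 89.8, -132.1]
force: [0.3, -0.2, -1.1]
opening: 0.0101
t 6.78 tip frame [-0.1294  0.012 ] pos [ 0.4721 -0.1857  0.2609] F [-0.8  0.3 -0.2] op 0.0102 q [  0.8  13.3 -31.    0.1 -46.    7. ]
target [ 0.5525 -0.1133] shift [ 0.0103 -0.0896  0.0607] rot [19.95 -0.11 -0.28]
t 6.78 tip frame [-0.1294  0.012 ] pos [ 0.4721 -0.1857  0.2609] F [-0.8  0.3 -0.2] op 0.0102 q [  0.8  13.3 -31.    0.1 -46.    7. ]
target [ 0.4049 -0.1237] shift [0.0111 0.058  0.0706] rot [-0.05 -0.06 -0.29]
```

View pics/w4.png

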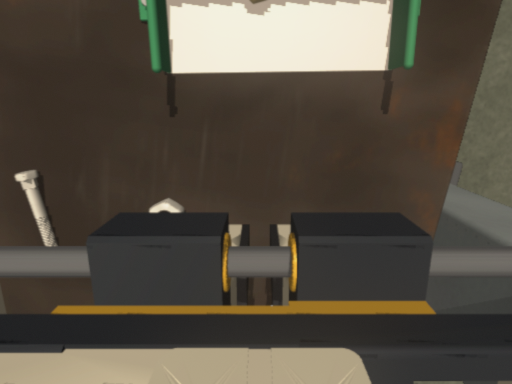

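The brass nut is in; the tool is clear and the zinc nut is at the left (167,207). Turning for zinc nut 1.

```bash
python3 -m inch '[0,0,0,9,0,0,0.014, 0,0,0,8.5,0,0,0.014, 0,0,0,0,0,0,0.014]'; python3 g.py -.178 .095 .25 -17.5
```

```text
clock: 7.15
tool_pos: [0.4705, -0.1845, 0.2588]
orientation: [107.2, 89.5, -172.8]
force: [-0.7, 0.9, 0.5]
opening: 0.0139
t 7.15 tip frame [-0.1308  0.0106] pos [ 0.4705 -0.1845  0.2588] F [-0.7  0.9  0.5] op 0.0139 q [  0.9  13.3 -31.3   0.1 -45.9 -11. ]
target [ 0.5476 -0.1261] shift [ 0.0082 -0.0659  0.0709] rot [-0.42 -0.14 -0.45]
```

```bash
python3 -m inch '[0,-0.033,0.035,0,0,-0.4,0.014, 0.008,-0.033,0.036,0,0,0,0.014, 0,0,0,0,0,0,0.014]'; python3 g.py -.178 .095 .183 -17.5; python3 wr.py w5
```

```text
clock: 7.52
tool_pos: [0.5486, -0.1251, 0.248]
orientation: [129.6, 89.7, -149.9]
force: [-0.7, -0.8, -0.4]
opening: 0.014
t 7.53 tip frame [-0.1789  0.0961] pos [ 0.5486 -0.1251  0.248 ] F [-0.7 -0.8 -0.4] op 0.014 q [  7.1  18.9 -24.9   0.1 -46.5 -16.7]
target [ 0.5476 -0.1261] shift [ 0.065   0.0006 -0.001 ] rot [ 0.08 -0.17 -0.2 ]
```

View pics/w5.png

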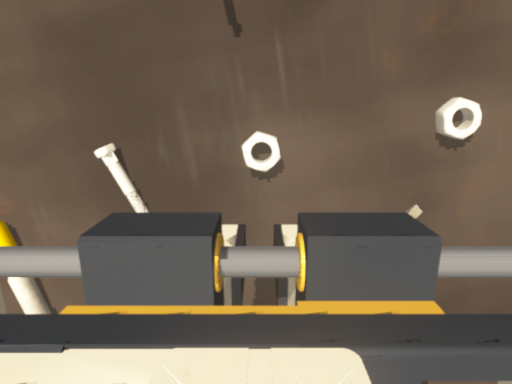

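Zinc nut 1 at (261,151) is centred on the finger gap. Lowering and pushing it.

```bash
python3 -m inch '[0.03,0,0,0,0,0,0.014, 0.024,0,0,0,0,0,0.014, 0.009,0,0,0,0,0,0.014, 0,0,0,0,0,0,0.014]'; python3 g.py -.0235 .0465 .183 -17.5
```

```text
clock: 8.07
tool_pos: [0.5445, -0.1276, 0.1831]
orientation: [117.0, 89.6, -162.3]
force: [-0.4, 0.2, 0.3]
opening: 0.0143
t 8.07 tip frame [-0.177   0.0917] pos [ 0.5445 -0.1276  0.1831] F [-0.4  0.2  0.3] op 0.0143 q [  6.9  23.8 -28.5   0.1 -38.2 -16.2]
target [ 0.5208 -0.2858] shift [ 0.0006 -0.002  -0.16  ] rot [ 0.36 -0.2  -0.39]
```

```bash
python3 -m inch '[0,-0.003,0,0,0,-0.4,0.014, 0,0,-0.008,0,0,0,0.014, 0,0,-0.008,0,0,0,0.014, 0,0,-0.008,0,0,0,0.014, 0,0,-0.008,0,0,0,0.014, 0,0,-0.008,0,0,0,0.014, 0,0,-0.008,0,0,0,0.014]'; python3 g.py -.0235 .0465 .183 -17.5;python3 wr.py w6
```

```text
clock: 8.95
tool_pos: [0.5401, -0.1791, 0.186]
orientation: [-117.9, 89.7, -37.1]
force: [0.5, 0.6, -0.4]
opening: 0.014
t 8.95 tip frame [-0.1266  0.0802] pos [ 0.5401 -0.1791  0.186 ] F [ 0.5  0.6 -0.4] op 0.014 q [  1.4  24.1 -27.5   0.3 -38.2 -10.9]
target [ 0.5208 -0.2858] shift [ 0.0033  0.002  -0.1085] rot [ 0.41 -0.15  0.28]
```

View pics/w6.png

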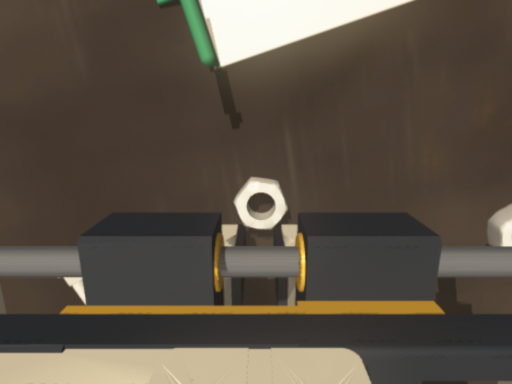

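The zinc nut (261,203) is seated on both tips.

```bash
python3 -m inch '[0.003,0,-0.004,0.4,0,0.2,0.014, 0,0,-0.008,0,0,0,0.014, 0,0.0005,-0.008,0,0,0,0.014, 0,0.0005,-0.008,0,0,0,0.014, 0,0.0005,-0.008,0,0,0,0.014, 0,0,-0.008,0,0,0,0.014, 0,0,-0.008,0,0,0,0.014]'; python3 g.py -.0235 .0465 .183 -17.5
```

```text
clock: 9.88
tool_pos: [0.5291, -0.234, 0.1828]
orientation: [-164.2, 89.8, -83.9]
force: [0.2, 1.0, -0.2]
opening: 0.014
t 9.88 tip frame [-0.0737  0.0618] pos [ 0.5291 -0.234   0.1828] F [ 0.2  1.  -0.2] op 0.014 q [ -4.4  25.1 -26.2   0.3 -38.7  -5.4]
target [ 0.5208 -0.2858] shift [-0.0001 -0.0005 -0.0525] rot [-0.01 -0.15  0.04]
```

```bash
python3 -m inch '[0,0,-0.008,0,0,0,0.014, 0,0,-0.008,0,0,0,0.014, 0,0,-0.008,0,0,0,0.014, 0,0,-0.008,0,0,0,0.014, 0,0,-0.008,0,0,0,0.014]'; python3 g.py -.0235 .0465 .183 -17.5; python3 wr.py w7
```

```text
clock: 10.5
tool_pos: [0.521, -0.2735, 0.1824]
orientation: [84.4, 89.9, 164.8]
force: [-0.4, 1.1, 0.3]
opening: 0.0139
t 10.5 tip frame [-0.0357  0.0483] pos [ 0.521  -0.2735  0.1824] F [-0.4  1.1  0.3] op 0.0139 q [ -8.7  25.8 -24.7  -0.  -39.6  -0.9]
target [ 0.5208 -0.2858] shift [-0.0006 -0.0019 -0.0122] rot [ 0.01  0.01 -0.15]
```

View pics/w7.png

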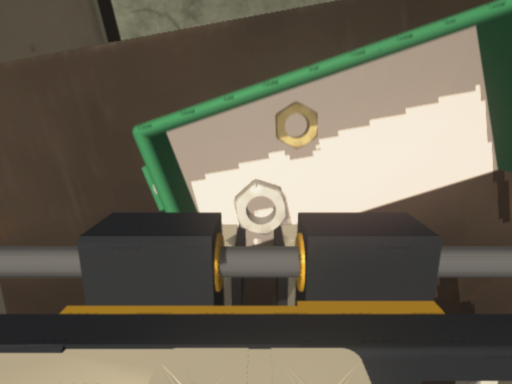

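The zinc nut (261,207) is entering beside the brass nut (297,125). I'll push 14 mm more, then back off.

```bash
python3 -m inch '[0,0,-0.007,0,0,0,0.014, 0,0,-0.007,0,0,0,0.014, 0,0,0,0,0,0,0.014, 0,0,0.02,0,0,0,0.014, 0,0,0.03,0,0,0,0.014, -0.03,0,0.03,0,0,0,0.014, -0.04,0,0.03,-8,0,0,0.014, 0,0,0,-9.5,0,0,0.014, 0,0,0,0,0,0,0.014]'; python3 wr.py w8; python3 g.py -.205 -.046 .25 0
```

```text
clock: 11.68
tool_pos: [0.5377, -0.1737, 0.2541]
orientation: [79.1, 89.9, 177.4]
force: [0.2, 0.4, -0.4]
opening: 0.0138
t 11.72 tip frame [-0.1319  0.0789] pos [ 0.538  -0.174   0.2542] F [ 0.3 -0.5  0.3] op 0.0143 q [  1.9  18.6 -24.2  -0.  -47.4   6.3]
target [ 0.4043 -0.1188] shift [0.0045 0.1245 0.0737] rot [ 0.27  0.01 -0.12]
```

View pics/w8.png

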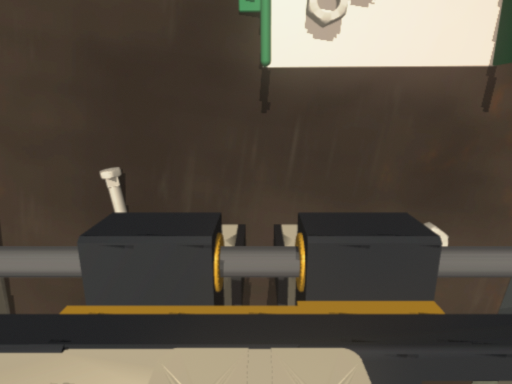

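Zinc nut 1 sits inside at (328,5). Now zinc nut 2.

```bash
python3 -m inch '[0,0.042,0.021,0,0,0,0.014, 0,0.042,0.02,0,0,0,0.014, 0,0.04,0.02,0,0,0,0.014, 0,0,0,0,0,0,0.014]'; python3 wr.py w9; python3 g.py -.193 -.0465 .183 0
```

```text
clock: 12.22
tool_pos: [0.4023, -0.1299, 0.2519]
orientation: [88.9, 89.7, -173.9]
force: [0.2, 0.3, 0.7]
opening: 0.0139
t 12.28 tip frame [-0.1939 -0.0477] pos [ 0.4041 -0.13    0.2523] F [ 0.2 -0.4  0.4] op 0.0139 q [  9.    6.6 -41.4   0.  -42.3  -1.9]
target [ 0.4054 -0.1307] shift [ 0.0693 -0.0015 -0.0009] rot [-0.71 -0.02 -0.26]
```

View pics/w9.png

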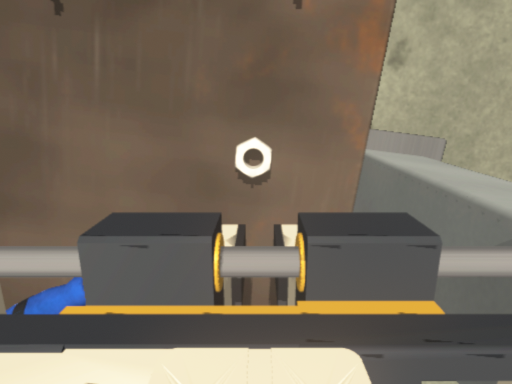

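```bash
python3 wr.py w9b 253,157,.012 58,6,0 298,2,0; python3 -m inch '[0.03,-0.003,0,-0.7,0,0,0.014, 0.025,-0.001,0,0,0,0,0.014, 0.011,0,0,0,0,0,0.014, 0,0,0,0,0,0,0.014]'; python3 g.py -.026 -.042 .183 1
```

```text
253,157,.012 [ 0.4115 -0.1653  0.012 ] [-0.1579 -0.0452]
58,6,0 [ 0.5459 -0.2438 -0.    ] [-0.0616  0.0771]
298,2,0 [ 0.395  -0.2653  0.    ] [-0.0611 -0.0753]
clock: 12.82
tool_pos: [0.4138, -0.1301, 0.1849]
orientation: [151.1, 89.9, -111.3]
force: [-0.4, -0.6, -0.1]
opening: 0.0142
t 12.82 tip frame [-0.1925 -0.0381] pos [ 0.4138 -0.1301  0.1849] F [-0.4 -0.6 -0.1] op 0.0142 q [  8.8  14.4 -44.6   0.2 -31.1  -1.4]
target [ 0.4328 -0.2955] shift [ 0.0021  0.003  -0.1665] rot [-1.32 -0.08 -0.05]
```

```bash
python3 -m inch '[0,0.007,0,0,0,0,0.014, 0.001,0,0,0,0,0,0.014, 0.001,0,-0.006,0,0,0,0.014, 0,0,-0.008,0,0,0,0.014, 0,0,-0.008,0,0,0,0.014, 0,0,-0.008,0,0,0,0.014, 0,0,-0.008,0,0,0,0.014]'; python3 g.py -.026 -.042 .183 0;python3 wr.py w10
```

```text
clock: 13.7
tool_pos: [0.4129, -0.1713, 0.185]
orientation: [-116.3, 89.8, -18.7]
force: [0.0, 0.1, -0.5]
opening: 0.0142
t 13.7 tip frame [-0.1518 -0.0447] pos [ 0.4129 -0.1713  0.185 ] F [ 0.   0.1 -0.5] op 0.0142 q [  2.9  15.3 -43.    0.2 -31.5   4.5]
target [ 0.4328 -0.2955] shift [ 0.0023 -0.0034 -0.1258] rot [-0.32 -0.1   0.2 ]
```

View pics/w10.png

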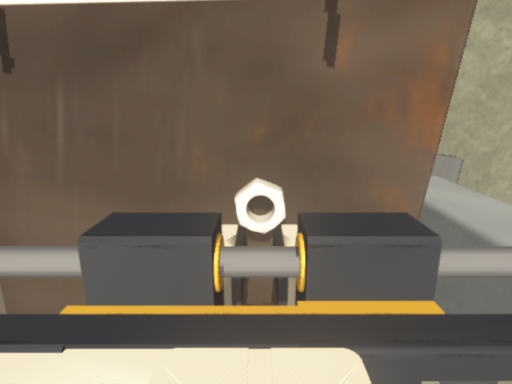

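Zinc nut 2 is seated at (261,206), so I'll keep pushing.

```bash
python3 -m inch '[0.002,-0.0005,-0.006,0,0,0.2,0.014, 0,-0.0005,-0.008,0,0,0,0.014, 0,-0.0005,-0.008,0,0,0,0.014, 0,-0.0005,-0.008,0,0,0,0.014, 0,-0.0005,-0.008,0,0,0,0.014, 0,0,-0.008,0,0,0,0.014, 0,0,-0.008,0,0,0,0.014]'; python3 g.py -.026 -.042 .183 0
```

```text
clock: 14.62
tool_pos: [0.4233, -0.2285, 0.1828]
orientation: [160.3, 89.9, -102.2]
force: [-0.5, 0.5, -0.3]
opening: 0.0139
t 14.62 tip frame [-0.0936 -0.0422] pos [ 0.4233 -0.2285  0.1828] F [-0.5  0.5 -0.3] op 0.0139 q [ -4.8  18.1 -38.7   0.2 -33.2  12.2]
target [ 0.4328 -0.2955] shift [-0.0001 -0.0006 -0.0676] rot [-0.32 -0.1  -0.04]
```

```bash
python3 -m inch '[0,0,-0.008,0,0,0,0.014, 0,0,-0.008,0,0,0,0.014, 0,0,-0.008,0,0,0,0.014, 0,0,-0.008,0,0,0,0.014, 0,0,-0.008,0,0,0,0.014, 0,0,-0.007,0,0,0,0.014]'; python3 g.py -.026 -.042 .183 0;python3 wr.py w11
```

```text
clock: 15.38
tool_pos: [0.4298, -0.2786, 0.1828]
orientation: [154.8, 89.9, -107.7]
force: [-1.0, 0.6, 0.8]
opening: 0.0139
t 15.38 tip frame [-0.0432 -0.0426] pos [ 0.4298 -0.2786  0.1828] F [-1.   0.6  0.8] op 0.0139 q [-10.9  20.4 -34.8   0.2 -34.9  18.3]
target [ 0.4328 -0.2955] shift [-0.0001 -0.0007 -0.0172] rot [-0.33 -0.1  -0.05]
```

View pics/w11.png

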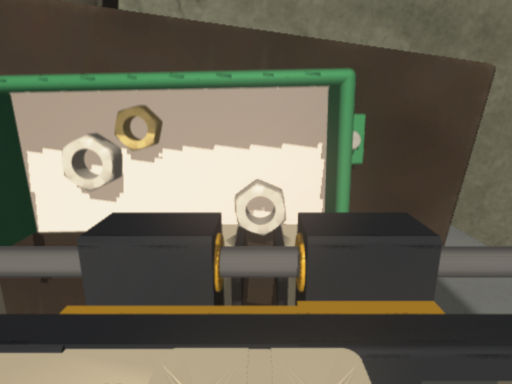

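All three nuts are in view inside the frame: zinc (90,162), brass (137,127), zinc (261,207). I'll give the last one 20 mm more, then retreat.

```bash
python3 -m inch '[0,0,-0.007,0,0,0,0.014, 0,0,-0.007,0,0,0,0.014, 0,0,-0.006,0,0,0,0.014, 0,0,0,0,0,0,0.014, 0,0,0.02,0,0,0,0.014, 0,0,0.03,0,0,0,0.014, -0.03,0,0.02,0,0,0,0.014, -0.05,0,0,0,0,0,0.014, -0.05,0,0,0,0,0,0.014, -0.03,0,0,0,0,0,0.014, 0,0,0,0,0,0,0.014, 0,0,0,0,0,0,0.014]'; python3 g.py -.2 -.046 .183 0; python3 wr.py w12; python3 - <<'E'
from h import *
from plant import ctrl
s=ctrl.snapshot("top");np.savez("top1.npz",**s);cv2.imwrite("pics/top1.png",cv2.resize(s["color"][:,:,::-1],(800,600)))
s=ctrl.snapshot("side");np.savez("side1.npz",**s);c=s["color"][150:225,255:345,::-1];cv2.imwrite("pics/side1c.png",cv2.resize(c,None,fx=7,fy=7,interpolation=2))
E
```

```text
clock: 16.92
tool_pos: [0.4225, -0.2278, 0.3469]
orientation: [122.8, 89.9, -139.6]
force: [-0.1, 0.0, -0.2]
opening: 0.014
t 16.93 tip frame [-0.0945 -0.0429] pos [ 0.4225 -0.2278  0.3469] F [-0.1  0.  -0.2] op 0.014 q [ -4.7   4.8 -28.1   0.1 -57.2  12.3]
target [ 0.4049 -0.1237] shift [0.1638 0.0033 0.1057] rot [-0.32 -0.07 -0.12]
```

View pics/w12.png

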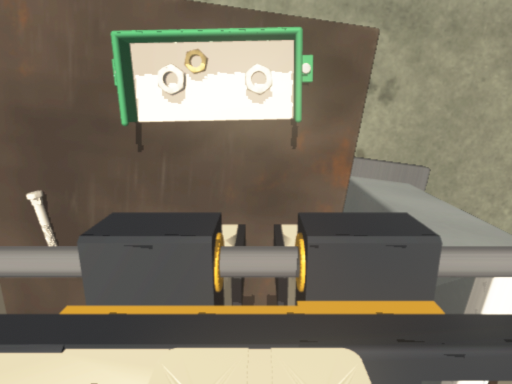

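View pics/side1c.png

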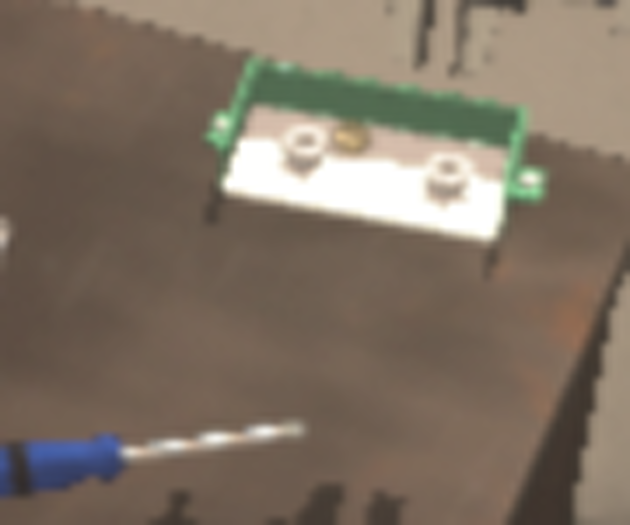

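View pics/top1.png

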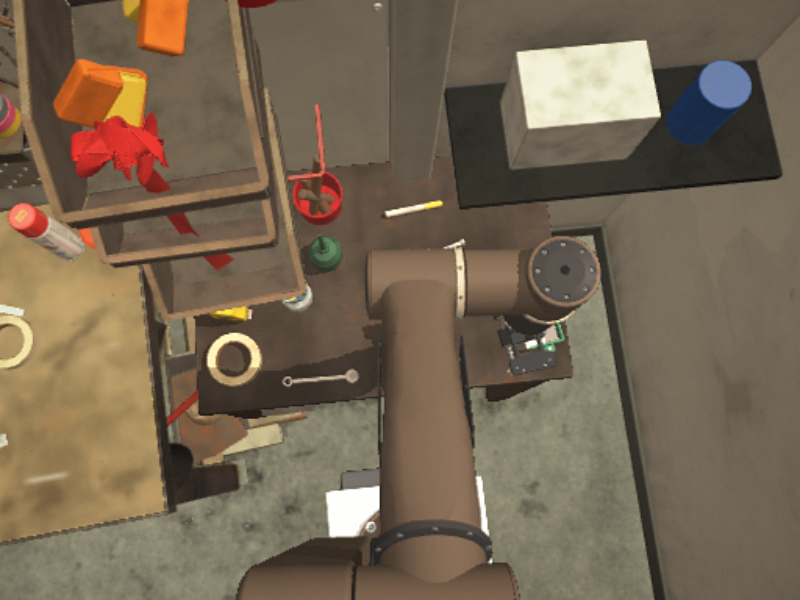

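```bash
python3 wr.py w13 171,80,.012 196,61,.01 259,79,.012 37,194,.01 53,244,.01; python3 - <<'E'
from h import *
a,b=[np.load(f"top{i}.npz")["color"].astype(int) for i in (0,1)]
d=abs(a-b).max(2)[200:265,120:235];print("wrench/tape diff px",(d>40).sum())
a,b=[np.load(f"side{i}.npz")["color"].astype(int) for i in (0,1)]
print("side bolt region diff",(abs(a-b).max(2)[178:200,248:257]>40).sum())
E
```

```text
171,80,.012 [ 0.5128 -0.3097  0.012 ] [-0.001   0.0353]
196,61,.01 [ 0.4921 -0.329   0.01  ] [0.0153 0.0121]
259,79,.012 [ 0.4338 -0.3211  0.012 ] [-0.0006 -0.0446]
37,194,.01 [ 0.6378 -0.185   0.01  ] [-0.1073  0.1763]
53,244,.01 [ 0.6233 -0.1331  0.01  ] [-0.1607  0.169 ]
wrench/tape diff px 436
side bolt region diff 0
```

```bash
python3 - <<'E'
from h import *
a,b=[np.load(f"top{i}.npz")["color"] for i in (0,1)]
d=abs(a.astype(int)-b).max(2)>40
ys,xs=np.nonzero(d[200:265,120:235]);print(xs.min()+120,xs.max()+120,ys.min()+200,ys.max()+200)
for c in (a,b):
    m=(c.min(2)>120).astype(np.uint8)
    for x0,x1,y0,y1 in [(180,232,232,250),(130,170,210,250)]:
        ys,xs=np.nonzero(m[y0:y1,x0:x1]);print((xs.mean()+x0).round(2),(ys.mean()+y0).round(2),len(xs))
E
```

```text
133 234 211 254
207.82 241.59 164
149.27 229.49 469
207.12 241.76 105
149.74 223.37 304
```

```bash
python3 - <<'E'
from h import *
a,b=[cv2.resize(np.load(f"top{i}.npz")["color"][200:262,120:240,::-1],None,fx=4.5,fy=4.5,interpolation=2) for i in (0,1)]
cv2.imwrite("pics/cmp.png",np.vstack([a,b]))
E
```

```text
(no output)
```

View pics/cmp.png

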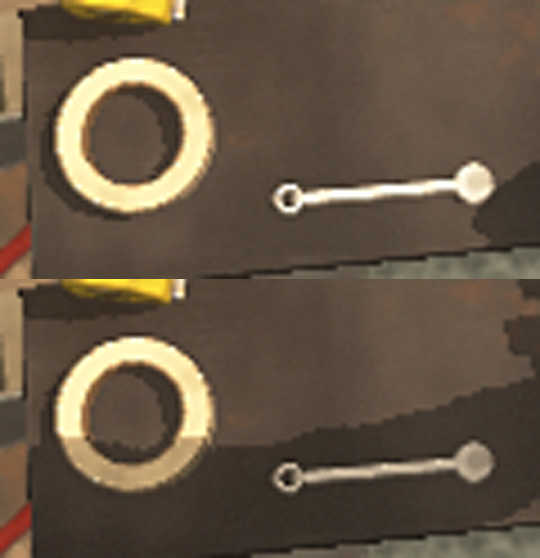

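The only change there is the arm's shadow; the tape and wrench are in the same pixel positions before and after.

```bash
python3 -c "
from plant import ctrl
print(ctrl.close_job())"
```

```text
the job is handed in; nothing more can be done
None
```

I swept all three nuts along the table into the catch frame (brass first, then the two zinc nuts) and handed the job in at about 17 s of the 72 s allowed.

- **Nuts:** the last wrist-camera check put their centres, in frame coordinates (x depth, y width), at:
  - Zinc 1: (-1, +35) mm
  - Brass: (+15, +12) mm
  - Zinc 2: (-1, -45) mm

  All three are wholly inside, with at least 9 mm to the walls and about 20 mm to the mouth line. They look flat in the wrist and side views.
- **Hand:** the fingertips finished about 17 cm above the table, touching nothing.
- **Other objects:** the bolt, wrench and tape show no movement. A plain image comparison did flag the wrench and tape area, but a closer look showed only the arm's shadow.
- **What went wrong:** while pushing the brass nut, the fingertips pressed the table at about 12 N for a moment. I raised them and carried on.

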